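# Lock the basket of brass fittings into the spin dryer

## Robot

A 6-joint arm with a two-finger parallel gripper is mounted at the origin on the work surface. World frame = base frame: x ahead of the robot, y to its left, z up, the work surface at z = 0. Lengths are in mm, angles in rad, forces in N, time in s.
With the tool pointing down it reaches from about 350 to 950 mm from the base axis. Payload 17.4 kg.
Tool frame: the origin (TCP) lies at the very end of the fingers, on their centre line; the grasp point (between the pads) lies arm.grasp_offset behind it (arm.grasp_offset is the distance from the TCP to the grasp point, in mm); z points along the fingers, x is the direction in which the jaws open and shut, and the axes are right-handed (so a half turn about z gives the same grasp; the last joint's range is limited). The gripper opens to 93 mm and grips with 3 to 60 N. Pads are 15 mm wide; open, the fingers measure 128 mm over their backs; the gripper's body (75 mm by 188 mm) begins 65 mm behind the grasp point.
Start: joints at [1.218, 0.116, 1.442, -0, 1.584, -0.038], TCP at [209.006, 641.832, 218.646] pointing down, gripper open.
Joint ranges: [-2.83, 2.83], [-0.83, 2.19], [0.07, 2.5], [-1.14, 4.28], [0.01, 3], [-2.97, 2.97]. Speed limits (rad/s): [1.89, 1.89, 2.22, 3.14, 3.14, 3.14].

## Interface

Orientations are given as a unit quaternion [w, x, y, z].
In Python, from workcell import arm gives the robot as it stands.
- The arm moves only by the shell command python3 -m creep 'ROWS' [FORCE]. ROWS is a JSON object of lists of equal length, an entry for each row: "hand": the closure in counts, from 0 (fully open) to 255 (shut); "xyz": the shift along the tool's x, y, z in cm, a list of three; "roll": the turn about the tool's z in degrees. A call has 1 to 8 rows; each row is the pose to reach, as a shift and turn from the pose commanded when the call began, along the tool's axes at that moment; what a row does not reach only later rows make up. A row lasts 1/12 s, in which the tool goes at most 41.7 mm and 7.16 degrees, less where a joint would pass 70% of its speed; a pose out of reach is approached as far as the arm can. A call with a gripper value outside its range is refused whole. The fingers move at their own pace and stop on an object; FORCE is the grip in N (left out, the last holds). Time passes only in rows, so rows that repeat a pose let the fingers close. It gives the time, the measured TCP pose, the force and the opening at its end, in the units of the state.
- arm.observe(): the state, without advancing time (a new reading comes with each control period).
- arm.read_camera(name): name is "scene" or "top" or "wrist"; returns the picture (480x640x3 uint8, red, green, blue); there is no depth.
- arm.camera_params(name): a dict with "fx", "fy", "cx", "cy" (pixels), "xyz" and "rotation" of the camera in the world; the wrist camera has in their place "T_tool_cam" (4x4, takes a point from camera to tool coordinates, whose origin is the TCP and whose axes are the tool frame's). Camera axes: x right, y down, z forward; pixel columns grow to the right and rows downward; lengths in mm; the calibration is good to about 2 mm. The wrist camera is an equidistant fisheye: a pixel r from the principal point sees the ray r / f radians off the axis. A picture is of the moment at which its call begins: read the wrist's pose just before it. camera_params takes no time and is no camera call.
- arm.hand_in(): hands the job in, once; it reports no verdict.
The state is a dict: "t": time; "joint_pos": joint angles; "joint_velocities": joint speeds; "joint_efforts": joint torques, N m; "position": TCP position; "ee_rot": TCP orientation; "ft_force": force on the tool from outside, world axes, zero at the start; "moment": the same for the moment, N m; "finger_gap": opening from 0.0 (shut) to 1.0 (fully open).
Only numpy, scipy, OpenCV 4.12 (cv2) and the standard library are available. Lean on these libraries where they do the work, as an engineer would, in place of code of your own. Each camera call takes 0.05 s, during which the arm holds its last target.

## Task

Take the basket of rinsed brass fittings from the drain tray and hang it in the spin dryer: let its three studs down through the gaps in the rotor's ring until they rest on the ledge, then twist it clockwise (seen from above) until the studs drop fully home in their locking notches, and let go. Feel your way in gently, neither ramming nor forcing the ring, keep the basket upright, and leave the other things on the bench alone.

Things in the scene. Friction and masses are not known exactly. Their poses are not given: they have to be found in the camera images.
- basket_mid (a point): Centre of the loose round steel basket of brass fittings (0.4 to 0.7 kg; wall 127 mm across, tapering to 112 at the foot, 60 mm high): on its axis, z up, 52 mm above its underside, level with the axes of its three round studs. These are 8 mm thick and stick out of the wall to 79 mm from the axis, 120 degrees apart, one of them along this frame's -x. The underside starts 3 mm above the bench.
- basket_grip (a point): Centre of the blue grip of the basket's rigid bridge handle, on the basket's axis 48 mm above basket_mid, same axes. The grip is 74 mm long (x), 14 mm wide (y) and 14 mm high; the handle's uprights stand at x = +-60 mm; below the grip 33 mm are free down to the basket's rim.
- dryer: Spin dryer, fixed: round green casing 260 mm across, 145 mm high, open at the top. Origin on its axis at the bench, z up; front = -x, with a grey switch box and a red mark on the deck. The basket hangs in it by its studs alone, floor clear, with 5 mm of sideways play. Ring and casing do not give; over 35 N between basket and dryer, pushing or twisting, bends hooks and studs.
- ring_top (a point): On the dryer's axis, level with the top of the rotor's bayonet ring (150 mm above the bench, bore 138 mm); axes of the dryer. The ring has a 5 mm thick hook plate with three gaps 12.5 mm wide, 120 degrees apart. ROTOR ANGLE NOT MEASURED: the brake stopped and holds it with one gap 7 to 50 degrees counter-clockwise (from above) of the front: look, or feel by turning with the studs resting lightly on the plate.
- ledge (a point): On the dryer's axis, 135 mm above the bench, level with the ledge under the hook plate. From a gap each stud can go clockwise only (seen from above) along it, in a channel 10 mm high; 25 degrees on (red line on the plate above) is a locking notch, 11.5 mm wide, 5 mm deep, and behind it a stop. basket_mid is 154 mm above the bench with the studs on the plate, 139 on the ledge, 134 in the notches.
- tray: Shallow square aluminium drain tray 230 x 230 mm, rim 22 mm high, fixed on the bench; origin at the centre of its underside. The basket stands in it at the start.
- lid_mid (a point): Bystander: the dryer's round green lid, 230 mm across, 40 mm high with its knob, lying flat on the bench; point on its axis 8 mm above the bench.
- scroll_mid (a point): Bystander: brass scroll (spiral strip) about 110 mm across and 26 mm high, lying on the bench; point 13 mm above the bench, near its centre.
- drawer_mid (a point): Bystander: open wooden box of brass pieces, 150 x 120 x 50 mm; point at its centre, half-way up.
Things that resemble listed ones, but are neither listed nor needed, are in the scene too. What is shaped like the part that bears basket_mid but turquoise is not meant.

How it is judged (in metres and radians):
On the way, in this order (a step that is already met when the one before it is completed fails the run):
1. the basket is lifted clear of the drain tray (height (world z) of basket_mid above 0.09 m), for 0.1 s.
2. the basket's studs have gone down through the gaps and lie on the ledge (not yet in the notches) (z of basket_mid in the frame of dryer between 0.1367 and 0.141 m and horizontal distance between basket_mid and dryer below 0.007 m and angle between basket_mid's own z axis and vertical below 0.06 rad), for 0.15 s.
At the end, for the whole second after the job is handed in: The basket hangs in the dryer with its three studs fully home in the locking notches: basket_mid 134 mm above the dryer's foot (below 135.8 mm), within 6 mm of the dryer's axis, upright within 0.04 rad, at rest and released (z of basket_mid in the frame of dryer between 0.131 and 0.1358 m and horizontal distance between basket_mid and dryer below 0.006 m and angle between basket_mid's own z axis and vertical below 0.04 rad and linear speed of basket below 0.02 m/s and contact force between the fingers and basket below 0.1 N); the robot touches nothing.
It fails at once if basket and dryer pressed or twisted against each other with more than 35 N (contact force between basket and dryer above 35 N).
It fails at once if the basket is tipped so that fittings spill (0.35 rad) (angle between basket_mid's own z axis and vertical above 0.35 rad).
It fails at once if a bystander (lid, scroll or box) is moved by more than 15 mm (distance of any of lid_mid, scroll_mid, drawer_mid from where it was at the start of the episode above 0.015 m).
It also fails if it takes over 72 s, if anything falls off the work surface, if the arm or the gripper's body presses on something with over 40 N, if the wrist force passes 120 N, or if a joint passes its speed limit or range.

## Working session

There is one attempt and no reset: what is moved stays moved. The work goes in short steps, Python scripts to look and compute and a shell command to move; the robot and the scene stay as the last step left them, time stands still between calls to the robot, and variables do not carry over. Pictures are saved under pics/ and viewed, and the job is handed in when it is done.

```bash
mkdir -p pics; ls; python3 - <<'E'
from workcell import arm
import cv2
for n in ["scene","top","wrist"]:
    im=arm.read_camera(n); cv2.imwrite(f"pics/{n}0.png",im[:,:,::-1])
    print(n,arm.camera_params(n))
print(arm.observe(),arm.grasp_offset)
E
```

```text
pics
scene {'fx': 582.5996755301561, 'fy': 582.5996755301561, 'cx': 315.91682524875785, 'cy': 241.3317624428786, 'xyz': array([1271.01822993,   54.17445158, 1325.93890377]), 'rotation': array([-0.18167483,  0.65754328,  0.70380976, -0.19819916])}
top {'fx': 475.1175537991384, 'fy': 475.1175537991384, 'cx': 327.5204483096637, 'cy': 235.8676302766148, 'xyz': array([ 347.78729432,   -7.08759014, 1446.3936241 ]), 'rotation': array([ 0.05446924, -0.69605577,  0.71372803, -0.05596217])}
wrist {'fx': 371.64829954431775, 'fy': 371.64829954431775, 'cx': 321.9167233686177, 'cy': 240.251468729392, 'T_tool_cam': array([[ 9.99999609e-01,  4.05361674e-04, -7.86214337e-04,
         1.35429450e+00],
       [-1.95740189e-04,  9.68188974e-01,  2.50220049e-01,
        -6.94844748e+01],
       [ 8.62633670e-04, -2.50219798e-01,  9.68188674e-01,
        -1.66102696e+02],
       [ 0.00000000e+00,  0.00000000e+00,  0.00000000e+00,
         1.00000000e+00]])}
{'t': 0.15, 'joint_pos': array([ 1.21820829e+00,  1.16396274e-01,  1.44210483e+00, -8.01517205e-06,
        1.58400426e+00, -3.77945057e-02]), 'joint_velocities': array([-0.00047809, -0.00192273, -0.00251926,  0.00010162, -0.00065419,
       -0.00061892]), 'joint_efforts': array([ 4.74326553e-04, -7.21759558e+01, -6.22951984e+01,  7.81000312e-02,
        2.26121378e-02, -3.21086517e-06]), 'position': array([208.94781055, 641.68413458, 218.06529618]), 'ee_rot': array([ 2.57307871e-04,  8.09203306e-01,  5.87528553e-01, -3.76924141e-04]), 'ft_force': array([ 0.17795608,  0.83774143, -0.37643128]), 'moment': array([-0.01215847,  0.01710553,  0.01482278]), 'finger_gap': 1.0005102025042971} 18.8
```

View pics/scene0.png

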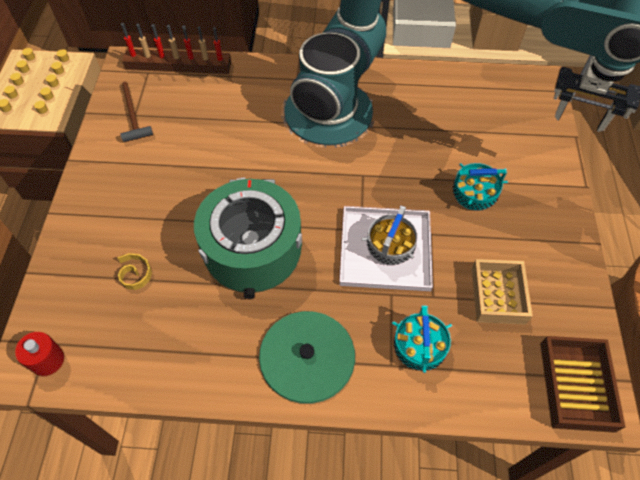

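View pics/top0.png

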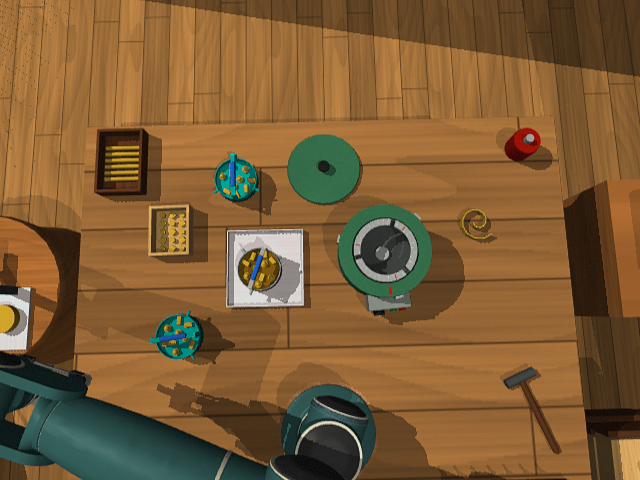

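View pics/wrist0.png

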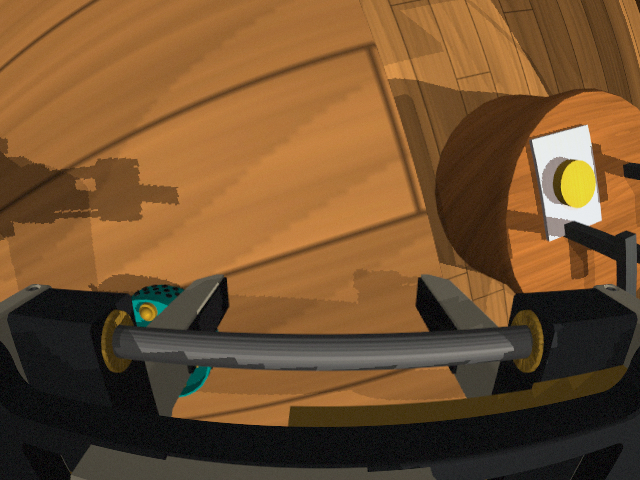

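Baskets that could be confused, in top-image pixels: turquoise at (236,178), turquoise at (180,335) and steel in the tray at (259,270). By the description it is the steel one. I'll check it in a close crop.

```bash
python3 - <<'E'
import cv2
t=cv2.imread("pics/top0.png");s=cv2.imread("pics/scene0.png")
def c(i,x,y,w,h,k,n): cv2.imwrite(n,cv2.resize(i[y:y+h,x:x+w],None,fx=k,fy=k,interpolation=cv2.INTER_CUBIC))
c(t,220,220,90,90,6,"pics/tb.png");c(t,330,195,110,110,5,"pics/td.png")
c(s,335,195,105,100,6,"pics/sb.png");c(s,185,170,125,130,4.5,"pics/sd.png")
E
```

```text
(no output)
```

View pics/tb.png

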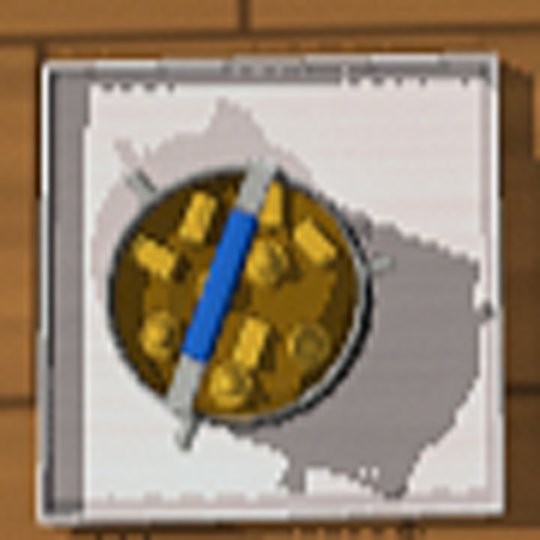

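View pics/td.png

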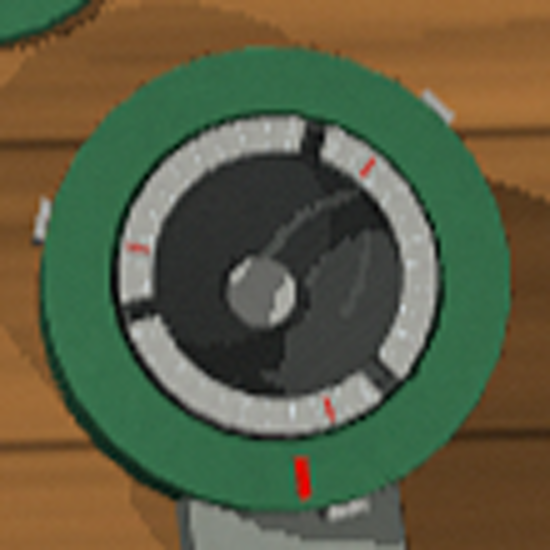

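View pics/sb.png

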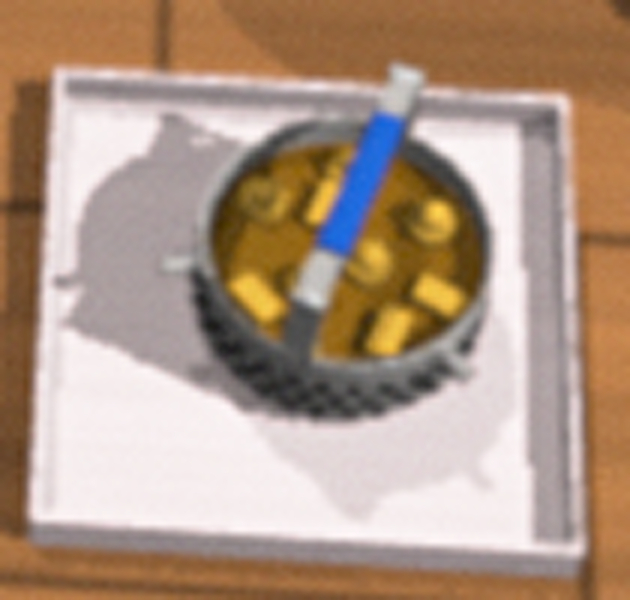

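View pics/sd.png

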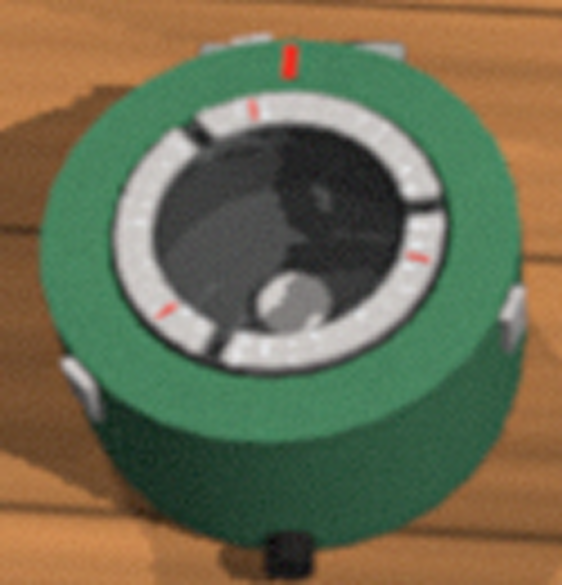

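```bash
cat > h.py <<'E'
import numpy as np,cv2
from scipy.spatial.transform import Rotation as R
from workcell import arm
P={n:arm.camera_params(n) for n in ["scene","top","wrist"]}
def quat(q): return R.from_quat([q[1],q[2],q[3],q[0]]).as_matrix()
def toplane(n,u,v,z):
    p=P[n]; Rm=quat(p['rotation']); d=Rm@np.array([(u-p['cx'])/p['fx'],(v-p['cy'])/p['fy'],1]); o=np.array(p['xyz'])
    return o+d*(z-o[2])/d[2]
def proj(n,X):
    p=P[n]; c=quat(p['rotation']).T@(np.asarray(X,float)-p['xyz']); return np.array([p['fx']*c[0]/c[2]+p['cx'],p['fy']*c[1]/c[2]+p['cy']])
def wrist_pose():
    s=arm.observe(); T=np.eye(4);T[:3,:3]=quat(s['ee_rot']);T[:3,3]=s['position'];return T@P['wrist']['T_tool_cam']
def wray(W,u,v):
    p=P['wrist'];a,b=u-p['cx'],v-p['cy'];r=np.hypot(a,b);th=r/p['fx']
    d=np.array([np.sin(th)*a/r,np.sin(th)*b/r,np.cos(th)]);return W[:3,3],W[:3,:3]@d
def wplane(W,u,v,z):
    o,d=wray(W,u,v);return o+d*(z-o[2])/d[2]
def wproj(W,X):
    p=P['wrist'];c=W[:3,:3].T@(np.asarray(X,float)-W[:3,3]);th=np.arctan2(np.hypot(c[0],c[1]),c[2]);f=np.arctan2(c[1],c[0])
    return np.array([p['cx']+p['fx']*th*np.cos(f),p['cy']+p['fx']*th*np.sin(f)])
E
python3 - <<'E'
from h import *
np.set_printoptions(precision=1,suppress=True)
for n in ["top","scene"]:
    im=cv2.imread(f"pics/{n}0.png"); b,g,r=[im[:,:,i].astype(int) for i in range(3)]
    m=((b>150)&(g<110)&(r<80)).astype(np.uint8); x,y,w,h=(220,220,90,90) if n=="top" else (335,195,105,100)
    mm=np.zeros_like(m);mm[y:y+h,x:x+w]=m[y:y+h,x:x+w]
    v,u=np.nonzero(mm); pts=np.array([toplane(n,a,c,110)[:2] for a,c in zip(u,v)])
    print(n,len(u),u.mean(),v.mean(),pts.mean(0)); e=np.linalg.eigh(np.cov((pts).T)); d=e[1][:,1]
    pr=(pts-pts.mean(0))@d;print('dir deg',np.degrees(np.arctan2(d[1],d[0])),'len',np.ptp(pr))
def q(n,x0,y0,k,l,z):
    for a,c in l:
        print(n,(a,c),toplane(n,x0+a/k-.5,y0+c/k-.5,z))
gt=[(313,138),(138,310),(382,375)]; gs=[(197,132),(423,206),(216,342)]
for n,l,x0,y0,k in [("top",gt,330,195,5),("scene",gs,185,170,4.5)]:
    X=np.array([toplane(n,x0+a/k-.5,y0+c/k-.5,150)[:2] for a,c in l])
    A=np.c_[2*X,np.ones(3)];s=np.linalg.solve(A,(X**2).sum(1));c=s[:2]
    print(n,'circ',c,np.sqrt(s[2]+c@c)); d=X-c; print(np.degrees(np.arctan2(d[:,1],d[:,0])))
    m={"top":(303,478),"scene":(290,62)}[n]
    M=toplane(n,x0+m[0]/k-.5,y0+m[1]/k-.5,145)[:2]-c;print('mark',np.linalg.norm(M),np.degrees(np.arctan2(M[1],M[0])))
# ring ellipse fit: light-grey pixels
    im=cv2.imread(f"pics/{n}0.png");hsv=cv2.cvtColor(im,cv2.COLOR_BGR2HSV)
    sub=hsv[y0:y0+int(110 if n=="top" else 130),x0:x0+(110 if n=="top" else 125)]
    gm=((sub[:,:,1]>90)&(sub[:,:,0]>55)&(sub[:,:,0]<90)).astype(np.uint8)
    print('greenpix',gm.sum())
print('studs');q("top",220,220,6,[(185,440),(138,182),(382,262)],55);q("scene",335,195,6,[(175,264),(462,368)],55)
print('tray');q("top",220,220,6,[(45,62),(497,57),(500,510),(45,520)],22)
print('rim center top (240,295)');q("top",220,220,6,[(240,293)],63)
E
```

```text
top 95 255.8736842105263 266.88421052631577 [475.  191.5]
dir deg 160.28471163559965 len 70.9295413576063
scene 119 394.8067226890756 225.07563025210084 [476.9 189.2]
dir deg 160.2182493720503 len 69.27812234748274
top circ [ 510.6 -169.2] 79.12496554008361
[ -17.2  103.1 -136. ]
mark 112.00306263180495 -174.92033704169822
greenpix 3606
scene circ [ 510.9 -172.8] 78.18669270951364
[-137.7  102.9  -17.1]
mark 112.7097110501815 -175.5176518014573
greenpix 5481
studs
top (185, 440) [404.9 215.9  55. ]
top (138, 182) [531.6 239.1  55. ]
top (382, 262) [489.1 119.5  55. ]
scene (175, 264) [487.3 115.9  55. ]
scene (462, 368) [530.4 237.   55. ]
tray
top (45, 62) [598.5 292.2  22. ]
top (497, 57) [595.3  63.1  22. ]
top (500, 510) [368.   65.5  22. ]
top (45, 520) [368.7 290.4  22. ]
rim center top (240,295)
top (240, 293) [474.9 187.9  63. ]
```

Steel basket confirmed: both cameras agree on its centre, about (476,190.5), with the −x stud at 160.2°. The dryer is at about (511,−171) with gaps at −17, 103 and −137°, so one gap is 38° counter-clockwise of the front, within the range given. Next I work out the approach.

```bash
cat > to.py <<'E'
import sys
from h import *
def rep(x,y,z,yaw):
    s=arm.observe();M=quat(s['ee_rot']);d=M.T@(np.array([x,y,z])-s['position'])
    cy=np.degrees(np.arctan2(M[1,0],M[0,0]))
    print('pos',s['position'].round(1),'yaw %.2f tilt %.2f'%(cy,np.degrees(np.arccos(-M[2,2]))),'F',s['ft_force'].round(2),'M',s['moment'].round(2),'gap %.3f'%s['finger_gap'],'t %.2f'%s['t'],'q',s['joint_pos'].round(2))
    print('shift cm',(d/10).round(2),'roll deg %.2f'%((cy-yaw+180)%360-180))
if __name__=="__main__": rep(*map(float,sys.argv[1:5]))
E
python3 to.py 476 190.5 200 70.2
```

```text
pos [208.9 641.7 218.1] yaw 71.96 tilt 0.05 F [ 0.18  0.84 -0.38] M [-0.01  0.02  0.01] gap 1.001 t 0.15 q [ 1.22  0.12  1.44 -0.    1.58 -0.04]
shift cm [-34.63  39.36   1.84] roll deg 1.76
```

```bash
python3 -m creep '{"hand":[0,0,0,0,0,0,0,0],"xyz":[[-2,2.3,0],[-4.5,5.2,0],[-7,8,0],[-9.5,10.8,0.5],[-12,13.7,0.5],[-14.5,16.5,0.5],[-16.5,18.7,0.5],[-17.5,19.8,0.5]],"roll":[0,0,0,0.5,1,1.5,1.8,1.8]}'; python3 to.py 476 190.5 200 70.2
```

```text
t: 0.82
position: [344.3, 411.5, 213.7]
ee_rot: [0.0, 0.819, 0.574, 0.0]
ft_force: [-0.1, 0.0, -0.2]
finger_gap: 0.998
pos [344.3 411.5 213.7] yaw 70.05 tilt 0.03 F [-0.08  0.03 -0.22] M [0.06 0.01 0.01] gap 0.998 t 0.82 q [ 0.83 -0.19  1.74 -0.    1.58 -0.4 ]
shift cm [-16.28  19.92   1.38] roll deg -0.15
```

```bash
python3 -m creep '{"hand":[0,0,0,0,0,0,0,0],"xyz":[[-2,2.5,0.2],[-4.5,5.5,0.4],[-7.2,8.8,0.6],[-10,12.2,0.8],[-12.7,15.5,1],[-15,18.3,1.3],[-16.3,19.9,1.4],[-16.3,19.9,1.4]],"roll":[0,0,0,0,0,0,0,0]}'; python3 to.py 476 190.5 84 70.2
python3 - <<'E'
from h import *
W=wrist_pose();im=arm.read_camera("wrist").copy()
for X in [(476,190.5,110),(404,216,55),(531,240,55),(489,118,55)]:
    print(wproj(W,X).round())
cv2.imwrite("pics/w1.png",im[:,:,::-1])
E
```

```text
t: 1.48
position: [476.4, 190.0, 199.1]
ee_rot: [0.0, 0.819, 0.573, -0.0]
ft_force: [0.5, 0.7, -0.3]
finger_gap: 1.002
pos [476.4 190.  199.1] yaw 69.95 tilt 0.06 F [ 0.46  0.71 -0.3 ] M [-0.02 -0.04 -0.  ] gap 1.002 t 1.48 q [ 0.33 -0.24  1.81 -0.    1.57 -0.89]
shift cm [ 0.05 -0.05 11.51] roll deg -0.25
[321. 244.]
[320. 137.]
[395. 266.]
[250. 268.]
```

View pics/w1.png

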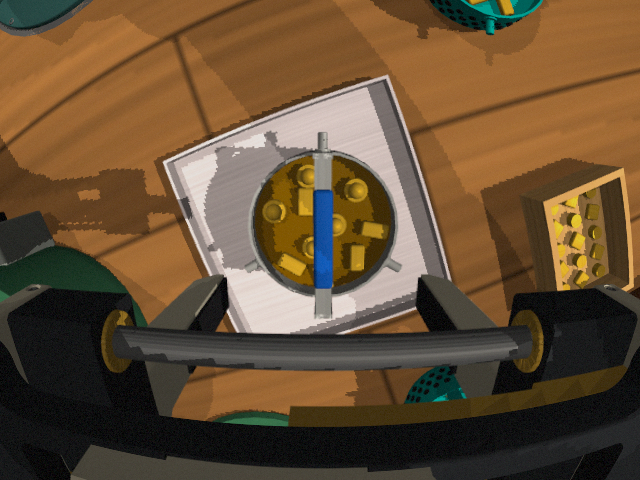

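```bash
python3 - <<'E'
from h import *
W=wrist_pose();im=cv2.imread("pics/w1.png");b,g,r=[im[:,:,i].astype(int) for i in range(3)]
m=((b>110)&(g<110)&(r<80));m[:,:290]=0;m[:,360:]=0;v,u=np.nonzero(m);print(u.min(),u.max(),v.min(),v.max())
for q in [(u[v<195].mean(),v.min()-.5),(u[v>280].mean(),v.max()+.5)]: print(q,wplane(W,*q,110))
cv2.imwrite("pics/w1c.png",cv2.resize(im[110:330,220:430],None,fx=2.7,fy=2.7))
E
```

```text
315 332 190 288
(np.float64(323.7121212121212), np.float64(189.5)) [439.07330116 207.34103111 110.        ]
(np.float64(323.51612903225805), np.float64(288.5)) [507.60598966 182.32792709 110.        ]
```

View pics/w1c.png

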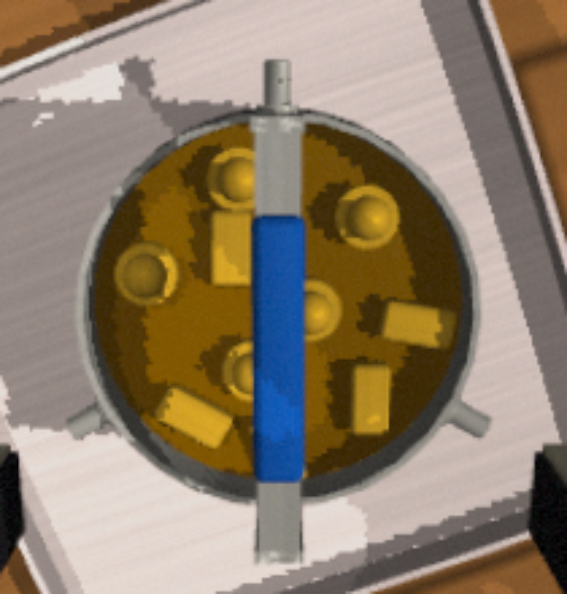

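The grip lies at about (474.5,193), averaging the wrist camera and the overhead views, which differ by 3 to 5 mm. The stud at the top of the crop is −x. Yaw is 70°. I'll descend and grip.

```bash
python3 -m creep '{"hand":[0,0,0,0,0,0,0,0],"xyz":[[0.2,-0.3,2],[0.2,-0.3,4.5],[0.2,-0.3,7],[0.2,-0.3,9],[0.2,-0.3,10.5],[0.2,-0.3,11.2],[0.2,-0.3,11.5],[0.2,-0.3,11.5]],"roll":[0,0,0,0,0,0,0,0]}'; python3 to.py 474.5 193 84 70.2
python3 - <<'E'
from h import *
for n in ["wrist","top"]:
    im=arm.read_camera(n).copy()
    cv2.imwrite(f"pics/{n}2.png",im[:,:,::-1])
E
```

```text
t: 2.2
position: [472.6, 196.7, 84.7]
ee_rot: [-0.0, 0.818, 0.575, -0.0]
ft_force: [-0.8, 0.1, -0.0]
finger_gap: 0.999
pos [472.6 196.7  84.7] yaw 70.20 tilt 0.01 F [-0.81  0.07 -0.03] M [-0.02 -0.03  0.02] gap 0.999 t 2.20 q [ 0.34 -0.18  1.95  0.    1.37 -0.88]
shift cm [-0.28  0.3   0.07] roll deg -0.00
```

View pics/wrist2.png

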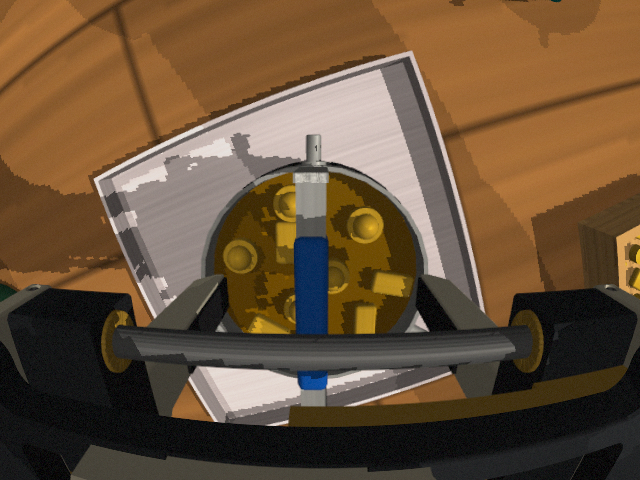

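```bash
python3 to.py 474.5 193 84 70.2;  python3 - <<'E'
from h import *
W=wrist_pose();im=cv2.imread("pics/wrist2.png");b,g,r=[im[:,:,i].astype(int) for i in range(3)]
m=((b>80)&(g<110)&(r<60));m[:,:280]=0;m[:,350:]=0;v,u=np.nonzero(m);print(u.min(),u.max(),v.min(),v.max())
for q in [(311,237),(313,389)]: print(q,wplane(W,*q,110))
for X in [(437,207,110),(508,182,110),(400,220,55)]: print(wproj(W,X))
T=np.linalg.inv(W@np.linalg.inv(P['wrist']['T_tool_cam']))
for q in [(311,237),(313,389)]: print('tool',T@np.r_[wplane(W,*q,110),1])
print(T@np.r_[wplane(W,314,135,59),1])
E
```

```text
pos [473.1 196.6  85.7] yaw 70.18 tilt 0.07 F [ 0.16 -0.57  0.39] M [ 0.02 -0.03 -0.04] gap 1.004 t 2.30 q [ 0.34 -0.18  1.95  0.    1.37 -0.88]
shift cm [-0.29  0.25  0.17] roll deg -0.02
296 327 240 389
(311, 237) [439.90123967 205.27261001 110.        ]
(313, 389) [508.84577124 180.57357301 110.        ]
[312.58205525 228.7778255 ]
[315.231053   386.89135531]
[314.35380927 132.56140061]
tool [ -3.06859829 -34.20098047 -24.3272027    1.        ]
tool [ -2.93392673  39.0340401  -24.26020817   1.        ]
[ -2.88065871 -75.36924122  26.63537816   1.        ]
```

```bash
python3 -m creep '{"hand":[0,0,160,200,255,255,255,255],"xyz":[[-0.3,0.3,0.1],[-0.3,0.3,0.1],[-0.3,0.3,0.1],[-0.3,0.3,0.1],[-0.3,0.3,0.1],[-0.3,0.3,0.1],[-0.3,0.3,0.1],[-0.3,0.3,0.1]],"roll":[0,0,0,0,0,0,0,0]}' 40;python3 -m creep '{"hand":[255,255,255,255],"xyz":[[0,0,0],[0,0,0],[0,0,0],[0,0,0]],"roll":[0,0,0,0]}'; python3 to.py 474.5 193 84 70.2
```

```text
t: 2.97
position: [474.6, 192.4, 83.7]
ee_rot: [-0.0, 0.818, 0.575, -0.0]
ft_force: [0.8, -0.2, 0.7]
finger_gap: 0.622
t: 3.3
position: [474.6, 192.3, 83.6]
ee_rot: [-0.0, 0.818, 0.575, -0.0]
ft_force: [0.7, 0.8, -1.1]
finger_gap: 0.332
pos [474.6 192.3  83.6] yaw 70.16 tilt 0.00 F [ 0.67  0.75 -1.06] M [-0.    0.   -0.02] gap 0.332 t 3.30 q [ 0.34 -0.17  1.95  0.    1.37 -0.89]
shift cm [ 0.06 -0.03 -0.04] roll deg -0.04
```

```bash
python3 -m creep '{"hand":[255,255,255,255,255,255],"xyz":[[0,0,0],[0,0,0],[0,0,0],[0,0,0],[0,0,0],[0,0,0]],"roll":[0,0,0,0,0,0]}';  python3 to.py 474.5 193 84 70.2
```

```text
t: 3.8
position: [474.5, 192.2, 83.5]
ee_rot: [0.0, 0.818, 0.575, -0.0]
ft_force: [-1.1, -2.4, -0.4]
finger_gap: 0.148
pos [474.5 192.2  83.5] yaw 70.16 tilt 0.02 F [-1.07 -2.37 -0.35] M [-0.38  0.07 -0.06] gap 0.148 t 3.80 q [ 0.34 -0.17  1.95 -0.    1.37 -0.89]
shift cm [ 0.07 -0.03 -0.05] roll deg -0.04
```

Gripped: 13.8 mm opening against the 14 mm grip. Now lifting.

```bash
python3 -m creep '{"hand":[255,255,255,255,255,255,255,255],"xyz":[[0,0,-0.3],[0,0,-1],[0,0,-2.5],[0,0,-4.5],[0,0,-7],[0,0,-9.5],[0,0,-11.5],[0,0,-12.5]],"roll":[0,0,0,0,0,0,0,0]}';  python3 -m creep '{"hand":[255,255,255,255,255,255],"xyz":[[0,0,-1],[0,0,-3],[0,0,-4.5],[0,0,-5],[0,0,-5],[0,0,-5]],"roll":[0,0,0,0,0,0]}'; python3 to.py 511 -171 260 12.9
python3 - <<'E'
from h import *
for n in ["wrist","scene"]:
    im=arm.read_camera(n).copy()
    cv2.imwrite(f"pics/{n}3.png",im[:,:,::-1])
E
```

```text
t: 4.47
position: [475.1, 192.6, 211.8]
ee_rot: [0.0, 0.818, 0.575, 0.002]
ft_force: [1.0, -0.9, -6.5]
finger_gap: 0.147
t: 4.97
position: [474.5, 192.3, 257.8]
ee_rot: [-0.0, 0.818, 0.575, -0.0]
ft_force: [0.2, 0.5, -6.9]
finger_gap: 0.147
pos [474.5 192.3 257.8] yaw 70.16 tilt 0.04 F [ 0.17  0.53 -6.91] M [-0.01  0.04 -0.03] gap 0.147 t 4.97 q [ 0.34 -0.25  1.73 -0.    1.67 -0.89]
shift cm [-32.94  15.76  -0.21] roll deg 57.26
```

View pics/wrist3.png

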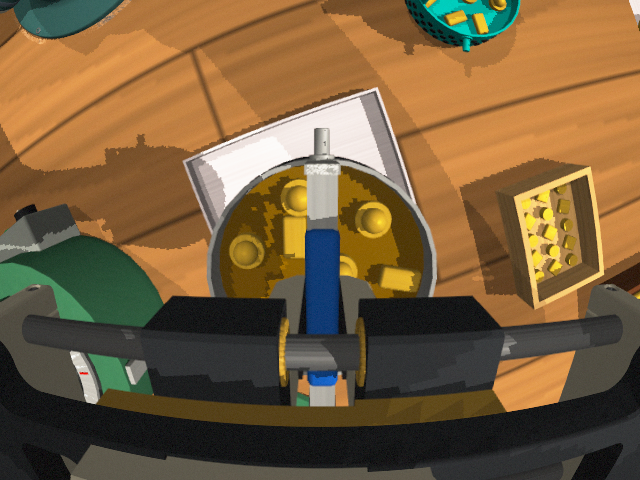

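View pics/scene3.png

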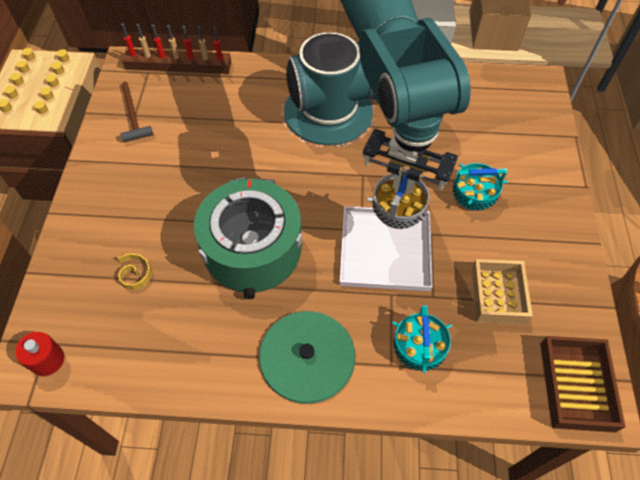

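```bash
python3 - <<'E'
from h import *
W=P['wrist']['T_tool_cam']  # camera in tool
def z(u,v,zz):
    o,d=wray(W,u,v);return (o+d*(zz-o[2])/d[2]).round(1)
print(z(322,229,-26.5),z(321,385,-26.5),z(321,128,26))
for p in [(0,-79,28.5),(0,-37,-26.5),(0,37,-26.5),(0,-63.5,20.5)]: print(p,wproj(W,p).round(1))
im=cv2.imread("pics/wrist3.png");cv2.imwrite("pics/w3c.png",cv2.resize(im[110:300,220:440],None,fx=3,fy=3))
s=arm.observe();print(s['ft_force'],s['moment'])
# scene cam: predicted positions given centre on tool axis
M=quat(s['ee_rot']);p=s['position']
for t in [(0,-79,28.5),(68.4,39.5,28.5),(-68.4,39.5,28.5)]: print('scene',t,proj("scene",p+M@np.array(t)).round(1))
im=cv2.imread("pics/scene3.png");cv2.imwrite("pics/s3c.png",cv2.resize(im[130:240,350:450],None,fx=5,fy=5))
E
```

```text
[  1.3 -37.9 -26.5] [  0.8  34.9 -26.5] [  0.7 -79.   26. ]
(0, -79, 28.5) [319.7 128.2]
(0, -37, -26.5) [318.7 231.3]
(0, 37, -26.5) [319.2 388.5]
(0, -63.5, 20.5) [319.5 158.2]
[ 0.00944715  0.21981387 -6.02735225] [ 0.02697359 -0.01150545  0.0325771 ]
scene (0, -79, 28.5) [413.  171.3]
scene (68.4, 39.5, 28.5) [424.7 219.3]
scene (-68.4, 39.5, 28.5) [368.  199.4]
```

View pics/w3c.png

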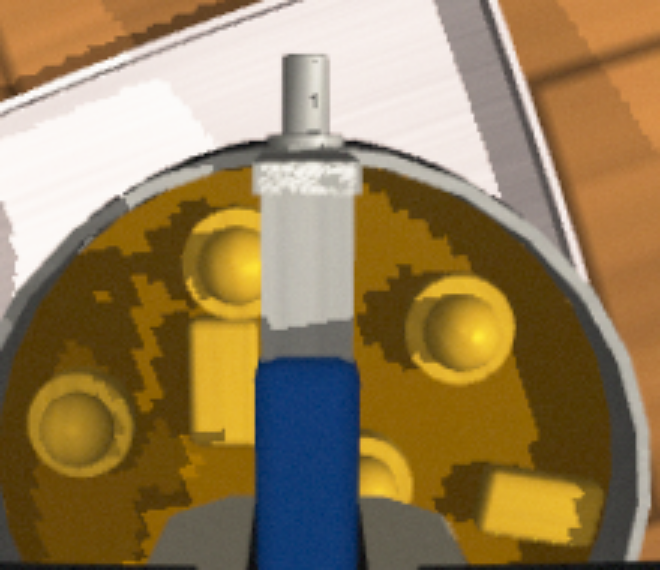

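View pics/s3c.png

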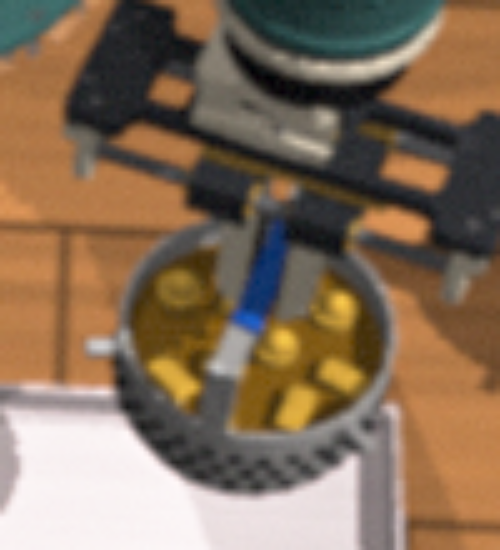

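```bash
python3 -m creep '{"hand":[255,255,255,255,255,255,255,255],"xyz":[[-1,0.5,-0.2],[-3,1.4,-0.2],[-5.6,2.7,-0.2],[-8.5,4,-0.2],[-11.4,5.4,-0.2],[-14,6.6,-0.2],[-16,7.6,-0.2],[-17,8,-0.2]],"roll":[1,4,8,13,18,23,27,29]}';  python3 to.py 508.6 -168.9 260 12.9
```

```text
t: 5.73
position: [492.1, 2.5, 259.9]
ee_rot: [0.0, 0.937, 0.348, -0.001]
ft_force: [-0.1, 0.7, -6.5]
finger_gap: 0.147
pos [492.1   2.5 259.9] yaw 40.79 tilt 0.06 F [-0.07  0.7  -6.49] M [ 0.19  0.19 -0.01] gap 0.147 t 5.73 q [-0.05 -0.3   1.76 -0.    1.68 -0.76]
shift cm [-9.950e+00  1.406e+01  1.000e-02] roll deg 27.89
```

```bash
python3 -m creep '{"hand":[255,255,255,255,255,255,255,255],"xyz":[[-0.6,0.8,0],[-2,2.8,0],[-3.8,5.4,0],[-5.7,8.1,0],[-7.5,10.6,0],[-9,12.7,0],[-9.8,13.8,0],[-9.9,14.0,0]],"roll":[1,4,9,14,19,24,27,28]}';  python3 -m creep '{"hand":[255,255],"xyz":[[0,0,0],[0,0,0]],"roll":[0,0]}';python3 to.py 508.6 -168.9 260 12.9
python3 - <<'E'
from h import *
s=arm.observe();M=quat(s['ee_rot']);p=s['position']
for n in ["wrist","scene","top"]:
    im=arm.read_camera(n).copy()
    cv2.imwrite(f"pics/{n}4.png",im[:,:,::-1])
for t in [(0,-79,28.5),(68.4,39.5,28.5),(-68.4,39.5,28.5)]: print('scene',t,proj("scene",p+M@np.array(t)).round(1),proj("top",p+M@np.array(t)).round(1))
im=cv2.imread("pics/scene4.png");cv2.imwrite("pics/s4c.png",cv2.resize(im[120:300,170:320],None,fx=3.3,fy=3.3))
im=cv2.imread("pics/top4.png");cv2.imwrite("pics/t4c.png",cv2.resize(im[180:330,310:460],None,fx=4,fy=4))
E
```

```text
t: 6.4
position: [509.8, -167.2, 260.0]
ee_rot: [0.0, 0.994, 0.113, -0.001]
ft_force: [-0.2, 2.5, -6.4]
finger_gap: 0.146
t: 6.57
position: [509.8, -164.7, 260.4]
ee_rot: [-0.0, 0.993, 0.116, -0.0]
ft_force: [-0.3, -0.0, -6.1]
finger_gap: 0.149
pos [ 509.8 -164.7  260.4] yaw 13.28 tilt 0.04 F [-0.28 -0.05 -6.05] M [-0.02  0.09  0.02] gap 0.149 t 6.57 q [-0.36 -0.2   1.68  0.    1.66 -0.59]
shift cm [-0.21  0.38  0.04] roll deg 0.38
scene (0, -79, 28.5) [280.3 195.1] [357.4 253.4]
scene (68.4, 39.5, 28.5) [231.6 226.9] [394.4 216.7]
scene (-68.4, 39.5, 28.5) [226.5 178.5] [409.1 267.4]
```

View pics/wrist4.png

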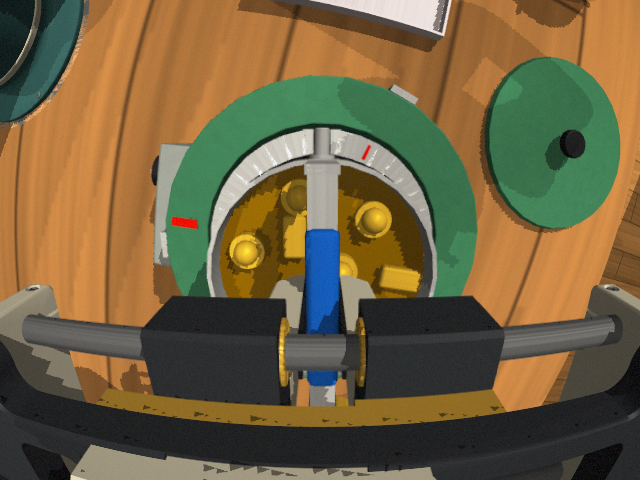

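View pics/s4c.png

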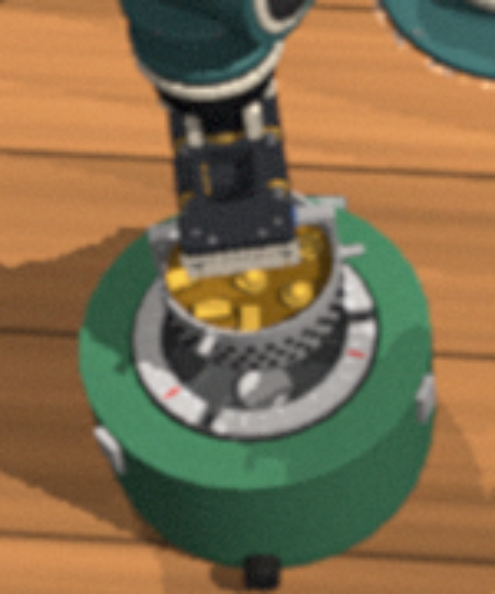

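View pics/t4c.png

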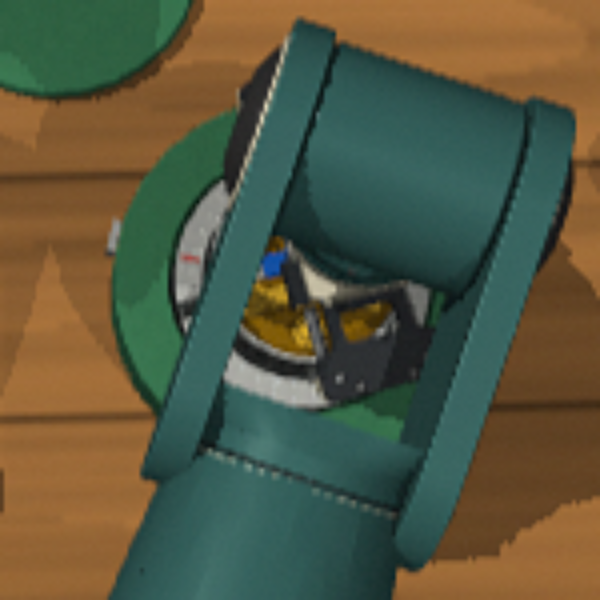

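```bash
python3 to.py 508.6 -168.9 260 12.9; python3 - <<'E'
from h import *
from scipy.optimize import least_squares
im=cv2.imread("pics/wrist4.png");hsv=cv2.cvtColor(im,cv2.COLOR_BGR2HSV)
W=P['wrist']['T_tool_cam']; s=arm.observe(); zt=s['position'][2]
def pl(u,v,z):
    o,d=wray(W,u,v);t=zt-z;return (o+d*(t-o[2])/d[2])
g=((hsv[:,:,0]>60)&(hsv[:,:,0]<88)&(hsv[:,:,1]>90)).astype(np.uint8)
# radial scan from image centre ring approx (321,235): outermost green / first green
out=[];inn=[]
for a in np.radians(np.r_[-175:-5:3]):
    rr=np.arange(60,200,0.5);u=322+rr*np.cos(a);v=245+rr*np.sin(a)
    k=(u>=0)&(u<640)&(v>=0)&(v<280);rr,u,v=rr[k],u[k],v[k]
    w=g[v.astype(int),u.astype(int)]; i=np.nonzero(w)[0]
    if len(i)<30: continue
    # contiguous
    j=i[0]
    inn.append((u[j],v[j]))
    e=j
    while e+8<len(w) and w[e:e+8].any(): e+=1
    if e+10<len(w): out.append((u[e],v[e]))
def fit(pts,z):
    X=np.array([pl(u,v,z)[:2] for u,v in pts])
    f=lambda p:np.hypot(X[:,0]-p[0],X[:,1]-p[1])-p[2]
    r=least_squares(f,[0,0,100],loss='soft_l1',f_scale=0.7);return r.x.round(2),np.median(abs(r.fun)).round(2),len(X)
print('outer',fit(out,145),'inner',fit(inn,145))
c=fit(out,145)[0][:2]
for nm,q,z in [('red',(366,152),150),('mark',(184,223),145)]:
    X=pl(*q,z)[:2];d=X-c;print(nm,X,np.hypot(*d),'ang tool',np.degrees(np.arctan2(d[1],d[0])))
cv2.imwrite("pics/w4c.png",cv2.resize(im[70:260,210:440],None,fx=3.4,fy=3.4,interpolation=cv2.INTER_CUBIC))
E
```

```text
pos [ 509.9 -164.4  260.7] yaw 13.29 tilt 0.01 F [ 0.47  1.46 -6.73] M [-0.1   0.01 -0.01] gap 0.147 t 6.72 q [-0.36 -0.2   1.68  0.    1.66 -0.59]
shift cm [-0.23  0.41  0.07] roll deg 0.39
outer (array([  0.13,   4.17, 128.49]), np.float64(0.22), 57) inner (array([-8.000e-02,  6.080e+00,  9.041e+01]), np.float64(0.28), 57)
red [ 32.90111072 -66.2743683 ] 77.69398125814158 ang tool -65.05188999635673
mark [-111.72309371  -11.83379497] 112.99219453368845 ang tool -171.85745776481556
```

View pics/w4c.png

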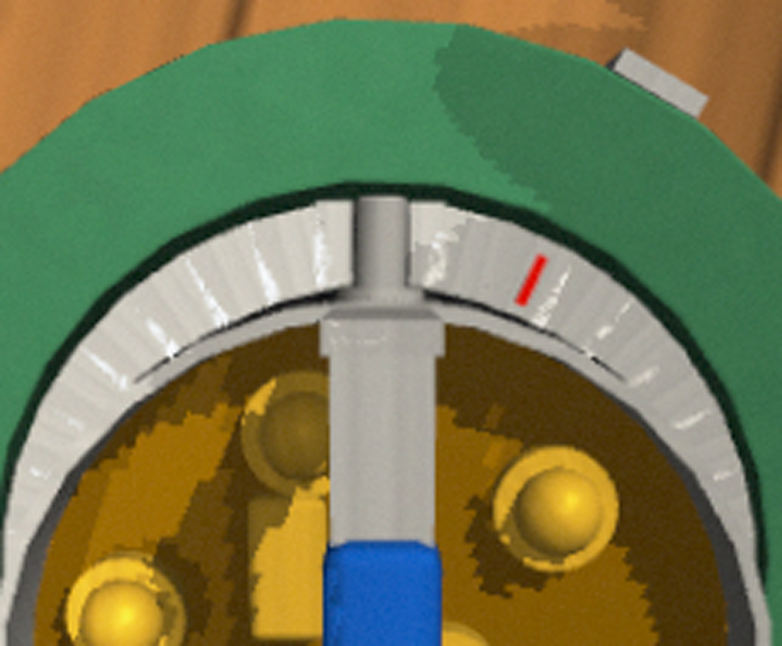

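The wrist view shows the −x stud over its gap, both at u≈382 in the crop, with the red line at (530,280) 25° clockwise of it. The dryer axis is about +5 mm in tool y and roll is right. Shift, then descend to just above the plate.

```bash
python3 -m creep '{"hand":[255,255,255,255,255,255,255,255],"xyz":[[0,0.2,0],[0,0.4,0.5],[0,0.5,1.5],[0,0.5,3],[0,0.5,4.5],[0,0.5,5.7],[0,0.5,6.5],[0,0.5,6.5]],"roll":[0,0,0,0,0,0,0,0]}'; python3 -m creep '{"hand":[255,255],"xyz":[[0,0,0],[0,0,0]],"roll":[0,0]}';python3 to.py 508.6 -168.9 193 12.9
python3 - <<'E'
from h import *
for n in ["wrist","scene"]:
    im=arm.read_camera(n).copy()
    cv2.imwrite(f"pics/{n}5.png",im[:,:,::-1])
im=cv2.imread("pics/scene5.png");cv2.imwrite("pics/s5c.png",cv2.resize(im[140:290,180:320],None,fx=4,fy=4))
im=cv2.imread("pics/wrist5.png");cv2.imwrite("pics/w5c.png",cv2.resize(im[70:270,200:450],None,fx=3,fy=3,interpolation=cv2.INTER_CUBIC))
E
```

```text
t: 7.38
position: [510.2, -169.9, 192.9]
ee_rot: [-0.001, 0.993, 0.115, -0.001]
ft_force: [0.3, -0.5, -7.0]
finger_gap: 0.148
t: 7.55
position: [511.2, -170.2, 196.3]
ee_rot: [0.0, 0.993, 0.115, 0.0]
ft_force: [0.3, 0.2, -5.6]
finger_gap: 0.147
pos [ 511.2 -170.2  196.3] yaw 13.16 tilt 0.05 F [ 0.32  0.17 -5.61] M [-0.09  0.06  0.04] gap 0.147 t 7.55 q [-0.37 -0.18  1.76 -0.    1.55 -0.6 ]
shift cm [-0.22 -0.19  0.33] roll deg 0.26
```

View pics/w5c.png

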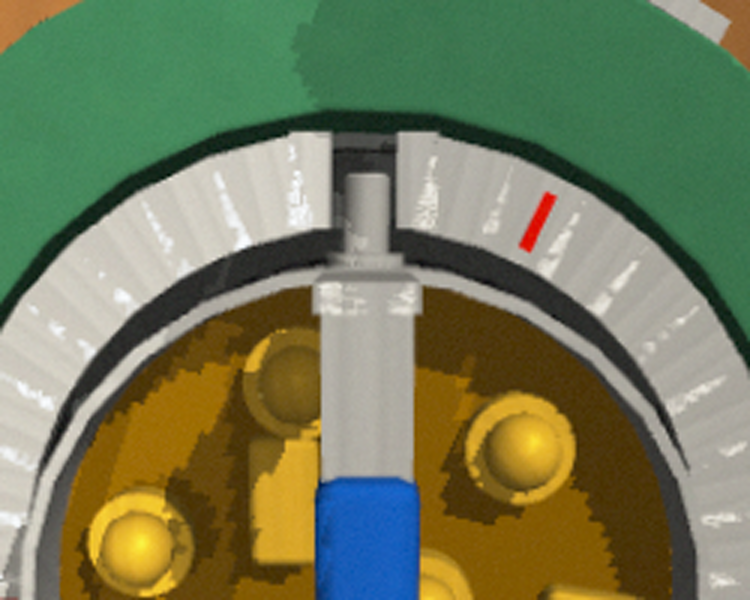

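View pics/s5c.png

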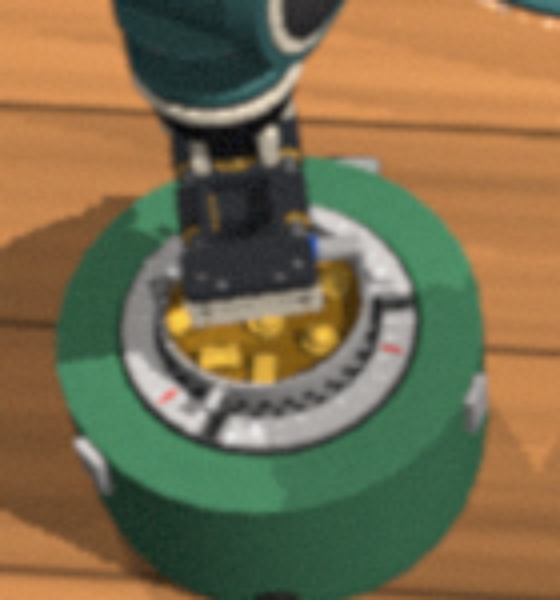

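```bash
python3 to.py 508.6 -168.9 193 12.9; python3 - <<'E'
from h import *
from scipy.optimize import least_squares
im=cv2.imread("pics/wrist5.png");hsv=cv2.cvtColor(im,cv2.COLOR_BGR2HSV)
W=P['wrist']['T_tool_cam']; s=arm.observe(); zt=s['position'][2]
def pl(u,v,z):
    o,d=wray(W,u,v);t=zt-z;return (o+d*(t-o[2])/d[2])
C=lambda a,b:(200+a/3-.33,70+b/3-.33)
def fit(pts,z,r0=None):
    X=np.array([pl(u,v,z)[:2] for u,v in pts])
    if r0 is None: f=lambda p:np.hypot(X[:,0]-p[0],X[:,1]-p[1])-p[2]
    else: f=lambda p:np.hypot(X[:,0]-p[0],X[:,1]-p[1])-r0
    r=least_squares(f,[0,0,100]);return r.x.round(2),abs(r.fun).round(1)
bore=[C(*q) for q in [(310,232),(230,262),(170,302),(100,385),(430,236),(520,275),(585,325),(650,400)]]
print('bore fit',fit(bore,150),fit(bore,150,69))
g=((hsv[:,:,0]>60)&(hsv[:,:,0]<88)&(hsv[:,:,1]>90)).astype(np.uint8)
inn=[]
for a in np.radians(np.r_[-172:-8:3]):
    rr=np.arange(80,220,0.5);u=322+rr*np.cos(a);v=245+rr*np.sin(a);k=(v>=0)&(v<275);rr,u,v=rr[k],u[k],v[k]
    i=np.nonzero(g[v.astype(int),u.astype(int)])[0]
    if len(i):inn.append((u[i[0]],v[i[0]]))
print('green inner',fit(inn,145)[0])
zb=zt-28.5
print('stud tip',pl(*C(367,174),zb+1),'stud sides',pl(*C(345,200),zb)[:2],pl(*C(389,200),zb)[:2])
print('gap edges',pl(*C(331,185),150)[:2],pl(*C(397,185),150)[:2],'outer',pl(*C(332,133),150)[:2],'red',pl(*C(551,196),150)[:2],pl(*C(525,250),150)[:2])
rim=[C(*q) for q in [(60,460),(130,360),(210,300),(290,273),(430,268),(540,300),(620,360),(675,440)]]
print('basket rim outer (63.5)',fit(rim,zb+8))
E
```

```text
pos [ 511.3 -170.3  196.5] yaw 13.16 tilt 0.07 F [ 0.35 -0.42 -5.75] M [-0.1   0.01  0.01] gap 0.147 t 7.65 q [-0.37 -0.18  1.76 -0.    1.55 -0.6 ]
shift cm [-0.23 -0.19  0.35] roll deg 0.26
bore fit (array([ 0.43, -7.53, 62.45]), array([0.9, 0.1, 0.2, 0.3, 0.3, 0.8, 0.9, 0.9])) (array([  0.14,   0.29, 100.  ]), array([2. , 0.6, 0.5, 2.5, 1.5, 0.2, 1.4, 1.3]))
green inner [-0.39  0.35 90.58]
stud tip [  0.28330964 -79.98038953  27.5       ] stud sides [ -3.50754341 -75.49119012] [  4.07606113 -75.49296825]
gap edges [ -6.49135781 -78.83862121] [  5.92882634 -78.83500287] outer [ -6.29184396 -88.79829764] red [ 35.22805113 -77.27099524] [ 30.34093961 -66.75878505]
basket rim outer (63.5) (array([ 1.49, -3.21, 61.78]), array([0.1, 0.1, 0.2, 0.3, 0.3, 0.4, 0.3, 0.3]))
```

```bash
python3 -m creep '{"hand":[255,255,255,255,255,255],"xyz":[[-0.05,0.1,0.2],[-0.05,0.1,0.5],[-0.05,0.1,0.8],[-0.05,0.1,1],[-0.05,0.1,1],[-0.05,0.1,1]],"roll":[-0.2,-0.2,-0.2,-0.2,-0.2,-0.2]}'; python3 to.py 508.6 -168.9 193 12.9
python3 -m creep '{"hand":[255,255,255,255],"xyz":[[0,0,0.1],[0,0,0.2],[0,0,0.25],[0,0,0.25]],"roll":[0,0,0,0]}'; python3 to.py 508.6 -168.9 193 12.9
```

```text
t: 8.15
position: [510.6, -171.2, 185.4]
ee_rot: [-0.0, 0.993, 0.116, -0.0]
ft_force: [-0.3, 0.3, -5.6]
finger_gap: 0.146
pos [ 510.6 -171.2  185.4] yaw 13.36 tilt 0.02 F [-0.27  0.26 -5.59] M [-0.1   0.   -0.01] gap 0.146 t 8.15 q [-0.37 -0.17  1.78 -0.    1.54 -0.6 ]
shift cm [-0.14 -0.27 -0.76] roll deg 0.46
t: 8.48
position: [510.7, -171.2, 183.0]
ee_rot: [-0.0, 0.993, 0.116, -0.0]
ft_force: [0.1, 0.1, -6.6]
finger_gap: 0.147
pos [ 510.7 -171.2  183. ] yaw 13.36 tilt 0.01 F [ 0.09  0.05 -6.64] M [-0.04  0.03  0.03] gap 0.147 t 8.48 q [-0.37 -0.17  1.78 -0.    1.53 -0.6 ]
shift cm [-0.15 -0.27 -1.  ] roll deg 0.46
```

```bash
for i in 1 ; do python3 -m creep '{"hand":[255,255,255],"xyz":[[0,0,0.05],[0,0,0.1],[0,0,0.1]],"roll":[0,0,0]}' | grep -E 'pos|force'; python3 -m creep '{"hand":[255,255,255],"xyz":[[0,0,0.05],[0,0,0.1],[0,0,0.1]],"roll":[0,0,0]}'|  grep -E 'pos|force'; done
```

```text
position: [510.7, -171.2, 182.1]
ft_force: [0.1, 0.4, -6.0]
position: [510.7, -171.2, 181.0]
ft_force: [1.2, 0.6, -6.2]
```

```bash
python3 -m creep '{"hand":[255,255,255],"xyz":[[0,0,0.05],[0,0,0.1],[0,0,0.1]],"roll":[0,0,0]}' | grep -E 'pos|force'; python3 -m creep '{"hand":[255,255,255],"xyz":[[0,0,0.05],[0,0,0.1],[0,0,0.1]],"roll":[0,0,0]}'|  grep -E 'pos|force'; python3 to.py 510 -170 190 12.9
python3 - <<'E'
from h import *
im=arm.read_camera("wrist")[:,:,::-1];cv2.imwrite("pics/w6c.png",cv2.resize(im[70:270,200:450],None,fx=3,fy=3,interpolation=cv2.INTER_CUBIC))
E
```

```text
position: [510.7, -171.3, 180.1]
ft_force: [0.4, 0.3, -6.4]
position: [510.7, -171.3, 179.0]
ft_force: [-0.0, -0.4, -6.8]
pos [ 510.7 -171.3  179. ] yaw 13.36 tilt 0.01 F [-0.02 -0.43 -6.8 ] M [-0.05  0.08 -0.01] gap 0.148 t 9.48 q [-0.37 -0.17  1.79 -0.    1.53 -0.6 ]
shift cm [-0.04 -0.14 -1.1 ] roll deg 0.46
```

View pics/w6c.png

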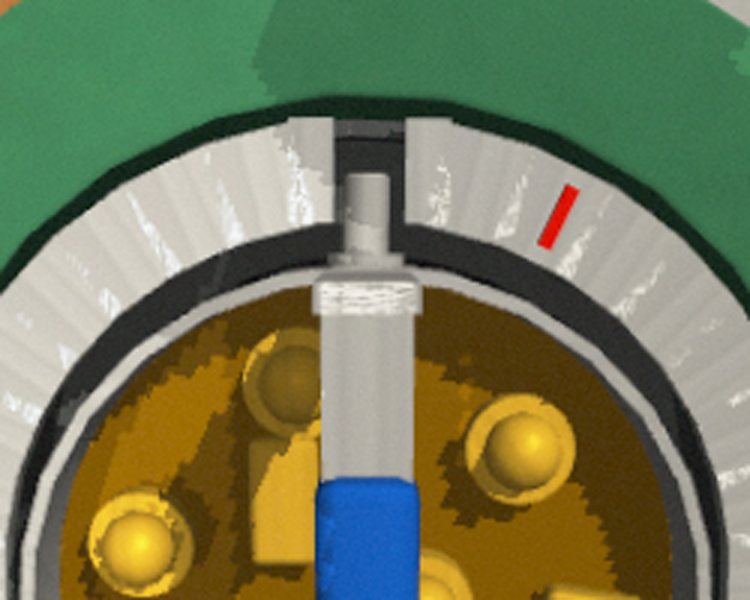

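The stud sits mid-gap (367 against 369) with no contact. Continuing down gently.

```bash
python3 -m creep '{"hand":[255,255,255,255],"xyz":[[0,0,0.1],[0,0,0.2],[0,0,0.3],[0,0,0.3]],"roll":[0,0,0,0]}' | grep -E 'pos|force'; python3 -m creep '{"hand":[255,255,255,255],"xyz":[[0,0,0.1],[0,0,0.2],[0,0,0.3],[0,0,0.3]],"roll":[0,0,0,0]}'|  grep -E 'pos|force'; python3 to.py 510 -170 190 12.9
```

```text
position: [510.6, -171.2, 175.8]
ft_force: [0.4, -0.1, -6.9]
position: [510.6, -171.2, 172.9]
ft_force: [-0.7, 0.1, -5.9]
pos [ 510.6 -171.2  172.9] yaw 13.36 tilt 0.02 F [-0.74  0.09 -5.92] M [-0.07  0.07  0.02] gap 0.143 t 10.20 q [-0.37 -0.17  1.79 -0.    1.52 -0.6 ]
shift cm [-0.03 -0.13 -1.71] roll deg 0.46
```

```bash
python3 -m creep '{"hand":[255,255,255,255],"xyz":[[0,0,0.1],[0,0,0.2],[0,0,0.3],[0,0,0.3]],"roll":[0,0,0,0]}' | grep -E 'pos|force'; python3 to.py 510 -170 190 12.9
```

```text
position: [510.6, -171.2, 169.9]
ft_force: [-0.3, 0.1, -6.5]
pos [ 510.6 -171.2  169.9] yaw 13.37 tilt 0.02 F [-0.28  0.07 -6.48] M [-0.03 -0.01  0.02] gap 0.145 t 10.53 q [-0.37 -0.17  1.8   0.    1.51 -0.6 ]
shift cm [-0.03 -0.13 -2.01] roll deg 0.47
```

Below the plate (mid≈141.4), and the force is unchanged. Now 0.5 mm steps to touch the ledge.

```bash
python3 -m creep '{"hand":[255,255,255],"xyz":[[0,0,0.05],[0,0,0.1],[0,0,0.1]],"roll":[0,0,0]}' | grep -E 'pos|force'; python3 -m creep '{"hand":[255,255,255],"xyz":[[0,0,0.05],[0,0,0.05],[0,0,0.05]],"roll":[0,0,0]}' | grep -E 'pos|force'
```

```text
position: [510.7, -171.2, 169.1]
ft_force: [-0.5, -0.3, -6.6]
position: [510.7, -171.2, 168.6]
ft_force: [0.2, -0.2, -6.9]
```

```bash
python3 -m creep '{"hand":[255,255,255],"xyz":[[0,0,0.05],[0,0,0.05],[0,0,0.05]],"roll":[0,0,0]}' | grep -E 'pos|force'
```

```text
position: [510.7, -171.2, 168.1]
ft_force: [1.2, -0.3, -6.5]
```

```bash
python3 -m creep '{"hand":[255,255,255],"xyz":[[0,0,0.05],[0,0,0.05],[0,0,0.05]],"roll":[0,0,0]}' | grep -E 'pos|force'
```

```text
position: [510.7, -171.2, 167.6]
ft_force: [-0.3, -0.1, -6.3]
```

```bash
python3 -m creep '{"hand":[255,255,255],"xyz":[[0,0,0.05],[0,0,0.05],[0,0,0.05]],"roll":[0,0,0]}' | grep -E 'pos|force'
```

```text
position: [510.7, -171.2, 167.3]
ft_force: [-0.9, 0.9, -4.4]
```

```bash
python3 -m creep '{"hand":[255,255,255],"xyz":[[0,0,0.05],[0,0,0.05],[0,0,0.05]],"roll":[0,0,0]}' | grep -E 'pos|force'; python3 to.py 510 -170 190 12.9
```

```text
position: [510.7, -171.3, 167.1]
ft_force: [-3.0, 0.6, 1.2]
pos [ 510.7 -171.3  167.1] yaw 13.36 tilt 0.02 F [-3.02  0.56  1.25] M [0.02 0.58 0.02] gap 0.149 t 12.03 q [-0.37 -0.17  1.8  -0.    1.51 -0.6 ]
shift cm [-0.04 -0.14 -2.29] roll deg 0.46
```

```bash
python3 -m creep '{"hand":[255,255,255,255],"xyz":[[0,0,0],[0,0,-0.03],[0,0,-0.05],[0,0,-0.05]],"roll":[0,0,0,0]}' | grep -E 'pos|force'; python3 to.py 510 -170 190 12.9
```

```text
position: [510.7, -171.3, 167.1]
ft_force: [-2.3, -0.5, 0.8]
pos [ 510.7 -171.3  167.1] yaw 13.36 tilt 0.00 F [-2.29 -0.53  0.84] M [-0.09  0.43 -0.01] gap 0.146 t 12.37 q [-0.37 -0.17  1.8  -0.    1.51 -0.6 ]
shift cm [-0.04 -0.14 -2.29] roll deg 0.46
```

```bash
python3 -m creep '{"hand":[255,255,255,255],"xyz":[[0,0,-0.05],[0,0,-0.05],[0,0,-0.05],[0,0,-0.05]],"roll":[0.5,1.2,2,2]}' | grep -E 'pos|force'; python3 to.py 510 -170 190 12.9
```

```text
position: [510.7, -171.2, 167.3]
ft_force: [0.3, 1.6, -6.0]
pos [ 510.7 -171.2  167.3] yaw 11.28 tilt 0.02 F [ 0.3   1.56 -6.  ] M [ 0.03 -0.15  0.03] gap 0.146 t 12.70 q [-0.37 -0.17  1.8   0.    1.51 -0.57]
shift cm [-0.05 -0.13 -2.27] roll deg -1.62
```

```bash
python3 -m creep '{"hand":[255,255,255,255,255],"xyz":[[0,0,0],[0,0,0],[0,0,0],[0,0,0],[0,0,0]],"roll":[1,2.5,4,5,5]}' | grep -E 'pos|force'; python3 to.py 510 -170 190 12.9
```

```text
position: [510.6, -171.3, 167.5]
ft_force: [0.2, -0.5, -6.2]
pos [ 510.6 -171.3  167.5] yaw 6.29 tilt 0.02 F [ 0.15 -0.53 -6.21] M [-0.11  0.01 -0.01] gap 0.146 t 13.12 q [-0.37 -0.17  1.8  -0.    1.51 -0.48]
shift cm [-0.05 -0.13 -2.25] roll deg -6.61
```

```bash
python3 -m creep '{"hand":[255,255,255,255,255],"xyz":[[0,0,0],[0,0,0],[0,0,0],[0,0,0],[0,0,0]],"roll":[1,2.5,4,5,5]}' | grep -E 'pos|force'; python3 to.py 510 -170 190 12.9
```

```text
position: [510.7, -171.3, 167.6]
ft_force: [0.1, -1.0, -6.5]
pos [ 510.7 -171.3  167.6] yaw 1.30 tilt 0.01 F [ 0.09 -1.01 -6.47] M [-0.06  0.    0.  ] gap 0.146 t 13.53 q [-0.37 -0.17  1.8  -0.    1.51 -0.39]
shift cm [-0.06 -0.13 -2.24] roll deg -11.60
```

```bash
python3 -m creep '{"hand":[255,255,255,255,255],"xyz":[[0,0,0],[0,0,0],[0,0,0],[0,0,0],[0,0,0]],"roll":[1,2.5,4,6,6]}' | grep -E 'pos|force'; python3 -m creep '{"hand":[255,255,255,255,255],"xyz":[[0,0,0],[0,0,0],[0,0,0],[0,0,0],[0,0,0]],"roll":[1,2,3.5,5,5]}' | grep -E 'pos|force'; python3 to.py 510 -170 190 12.9
```

```text
position: [510.7, -171.2, 167.6]
ft_force: [-0.2, 0.4, -6.3]
position: [510.7, -171.2, 167.7]
ft_force: [0.2, -0.9, -7.1]
pos [ 510.7 -171.2  167.7] yaw -9.73 tilt 0.00 F [ 0.18 -0.89 -7.06] M [-0.08  0.1   0.01] gap 0.149 t 14.37 q [-0.37 -0.17  1.8  -0.    1.51 -0.2 ]
shift cm [-0.09 -0.11 -2.23] roll deg -22.63
```

```bash
python3 -m creep '{"hand":[255,255,255,255],"xyz":[[0,0,0],[0,0,0],[0,0,0],[0,0,0]],"roll":[0.5,1,1.5,1.5]}' | grep -E 'pos|force'; python3 to.py 510 -170 190 12.9
python3 - <<'E'
from h import *
im=arm.read_camera("wrist")[:,:,::-1];cv2.imwrite("pics/w7c.png",cv2.resize(im[70:270,200:450],None,fx=3,fy=3,interpolation=cv2.INTER_CUBIC))
E
```

```text
position: [510.7, -171.3, 167.7]
ft_force: [-0.7, 0.8, -5.8]
pos [ 510.7 -171.3  167.7] yaw -11.17 tilt 0.00 F [-0.67  0.82 -5.76] M [-0.05  0.03 -0.03] gap 0.151 t 14.70 q [-0.37 -0.17  1.8  -0.    1.51 -0.18]
shift cm [-0.09 -0.11 -2.23] roll deg -24.07
```

View pics/w7c.png

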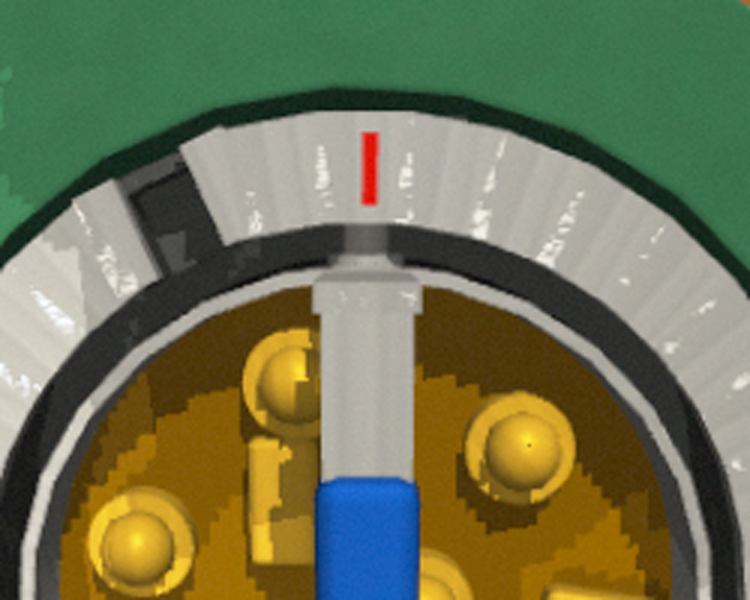

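The red line is at u=370 and the stud at 366, so about 0.5° more. Then down into the notch.

```bash
python3 -m creep '{"hand":[255,255,255],"xyz":[[0,0,0],[0,0,0],[0,0,0]],"roll":[0.5,0.5,0.5]}' | grep -E 'pos|force'; python3 -m creep '{"hand":[255,255,255],"xyz":[[0,0,0.05],[0,0,0.05],[0,0,0.05]],"roll":[0,0,0]}' | grep -E 'pos|force';python3 -m creep '{"hand":[255,255,255],"xyz":[[0,0,0.05],[0,0,0.05],[0,0,0.05]],"roll":[0,0,0]}' | grep -E 'pos|force'; python3 to.py 510 -170 190 12.9
```

```text
position: [510.7, -171.2, 167.6]
ft_force: [0.5, -0.5, -5.8]
position: [510.7, -171.2, 167.1]
ft_force: [-0.2, -0.4, -5.6]
position: [510.7, -171.2, 166.6]
ft_force: [0.7, 0.8, -5.3]
pos [ 510.7 -171.2  166.6] yaw -11.64 tilt 0.00 F [ 0.71  0.81 -5.32] M [-0.05  0.05  0.05] gap 0.146 t 15.50 q [-0.37 -0.17  1.8   0.    1.5  -0.17]
shift cm [-0.09 -0.11 -2.34] roll deg -24.54
```

```bash
python3 -m creep '{"hand":[255,255,255],"xyz":[[0,0,0.05],[0,0,0.05],[0,0,0.05]],"roll":[0,0,0]}' | grep -E 'pos|force'; python3 to.py 510 -170 190 12.9
```

```text
position: [510.7, -171.2, 166.1]
ft_force: [-0.6, 0.3, -5.8]
pos [ 510.7 -171.2  166.1] yaw -11.64 tilt 0.01 F [-0.61  0.29 -5.82] M [-0.09  0.08  0.01] gap 0.148 t 15.75 q [-0.37 -0.16  1.8  -0.    1.5  -0.17]
shift cm [-0.09 -0.11 -2.39] roll deg -24.54
```

Below the ledge level with no load, so the studs are entering the notches.

```bash
python3 -m creep '{"hand":[255,255,255,255],"xyz":[[0,0,0.05],[0,0,0.1],[0,0,0.1],[0,0,0.1]],"roll":[0,0,0,0]}' | grep -E 'pos|force';python3 -m creep '{"hand":[255,255,255,255],"xyz":[[0,0,0.05],[0,0,0.1],[0,0,0.1],[0,0,0.1]],"roll":[0,0,0,0]}' | grep -E 'pos|force';python3 -m creep '{"hand":[255,255,255],"xyz":[[0,0,0.05],[0,0,0.1],[0,0,0.1]],"roll":[0,0,0]}' | grep -E 'pos|force'
```

```text
position: [510.7, -171.2, 165.1]
ft_force: [0.5, 0.2, -6.7]
position: [510.7, -171.2, 164.1]
ft_force: [-0.2, 0.3, -7.6]
position: [510.7, -171.2, 163.0]
ft_force: [0.1, 0.2, -6.4]
```

```bash
python3 -m creep '{"hand":[255,255,255],"xyz":[[0,0,0.05],[0,0,0.05],[0,0,0.05]],"roll":[0,0,0]}' | grep -E 'pos|force'; python3 to.py 510 -170 190 12.9
```

```text
position: [510.7, -171.2, 162.6]
ft_force: [0.9, 0.4, -6.1]
pos [ 510.7 -171.2  162.6] yaw -11.64 tilt 0.00 F [ 0.88  0.37 -6.09] M [-0.07  0.07  0.02] gap 0.149 t 16.92 q [-0.37 -0.16  1.81  0.    1.5  -0.17]
shift cm [-0.09 -0.11 -2.74] roll deg -24.54
```

```bash
python3 -m creep '{"hand":[255,255,255],"xyz":[[0,0,0.05],[0,0,0.05],[0,0,0.05]],"roll":[0,0,0]}' | grep -E 'pos|force'; python3 to.py 510 -170 190 12.9
```

```text
position: [510.7, -171.2, 162.3]
ft_force: [-0.7, 0.5, -5.0]
pos [ 510.7 -171.2  162.3] yaw -11.64 tilt 0.01 F [-0.7   0.51 -5.04] M [ 0.03  0.16 -0.04] gap 0.145 t 17.17 q [-0.37 -0.16  1.81  0.    1.5  -0.17]
shift cm [-0.09 -0.1  -2.77] roll deg -24.54
```

Seated (contact at TCP 162.3, mid ≈134). Release.

```bash
python3 -m creep '{"hand":[230,210,190,160,120,80,40,0],"xyz":[[0,0,0],[0,0,0],[0,0,0],[0,0,0],[0,0,0],[0,0,0],[0,0,0],[0,0,0]],"roll":[0,0,0,0,0,0,0,0]}' 20; python3 -m creep '{"hand":[0,0,0,0,0,0],"xyz":[[0,0,0],[0,0,0],[0,0,0],[0,0,0],[0,0,0],[0,0,0]],"roll":[0,0,0,0,0,0]}'; python3 to.py 510 -170 190 12.9
python3 - <<'E'
from h import *
im=arm.read_camera("wrist")[:,:,::-1];cv2.imwrite("pics/w8.png",im)
E
```

```text
t: 17.83
position: [510.7, -171.3, 162.2]
ee_rot: [0.0, 0.995, -0.101, 0.0]
ft_force: [0.8, -0.0, -0.2]
finger_gap: 0.555
t: 18.33
position: [510.7, -171.3, 162.2]
ee_rot: [0.0, 0.995, -0.101, 0.0]
ft_force: [0.7, 0.3, 0.5]
finger_gap: 0.979
pos [ 510.7 -171.3  162.2] yaw -11.64 tilt 0.00 F [0.67 0.35 0.47] M [-0.12  0.06 -0.01] gap 0.979 t 18.33 q [-0.37 -0.16  1.81 -0.    1.5  -0.17]
shift cm [-0.09 -0.11 -2.78] roll deg -24.54
```

View pics/w8.png

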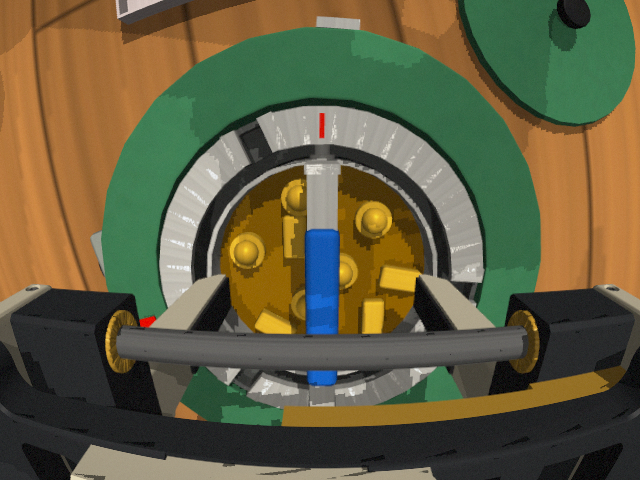

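The grip is free between the open jaws. I'll retreat straight up, then clear to the side to check with the cameras.

```bash
python3 -m creep '{"hand":[0,0,0,0,0,0,0,0],"xyz":[[0,0,-0.3],[0,0,-1],[0,0,-2],[0,0,-3.5],[0,0,-5.5],[0,0,-8],[0,0,-10.5],[0,0,-12.5]],"roll":[0,0,0,0,0,0,0,0]}';python3 -m creep '{"hand":[0,0,0,0,0,0,0,0],"xyz":[[1,-0.5,-1],[3,-1.5,-2],[6,-3,-3],[9.5,-5,-3],[13,-7,-3],[16,-8.5,-3],[18,-9.5,-3],[18,-9.5,-3]],"roll":[0,0,0,0,0,0,0,0]}'
python3 -m creep '{"hand":[0,0,0,0,0,0,0,0],"xyz":[[-2,-1,0],[-5,-2,0],[-8.5,-3,0],[-12,-4,0],[-15.5,-5,0],[-18,-6,0],[-18,-6,0],[-18,-6,0]],"roll":[0,0,0,0,0,0,0,0]}'
python3 to.py 510 -170 190 12.9
python3 - <<'E'
from h import *
for n in ["top","scene"]: cv2.imwrite(f"pics/{n}9.png",arm.read_camera(n)[:,:,::-1])
im=cv2.imread("pics/scene9.png");cv2.imwrite("pics/s9c.png",cv2.resize(im[160:300,180:320],None,fx=4,fy=4))
E
```

```text
t: 19.05
position: [510.8, -171.3, 290.9]
ee_rot: [0.0, 0.995, -0.101, 0.001]
ft_force: [0.3, -0.4, 0.1]
finger_gap: 1.003
t: 19.72
position: [709.0, -113.1, 316.6]
ee_rot: [-0.0, 0.995, -0.101, -0.001]
ft_force: [-1.7, -0.2, -0.7]
finger_gap: 1.001
t: 20.38
position: [541.0, -19.1, 319.4]
ee_rot: [0.0, 0.995, -0.101, 0.002]
ft_force: [1.5, -0.8, 0.6]
finger_gap: 0.998
pos [541.  -19.1 319.4] yaw -11.59 tilt 0.18 F [ 1.49 -0.77  0.6 ] M [-0.05  0.11  0.01] gap 0.998 t 20.38 q [-0.08 -0.19  1.57 -0.    1.75  0.12]
shift cm [-0.04 15.41 12.94] roll deg -24.49
```

View pics/top9.png

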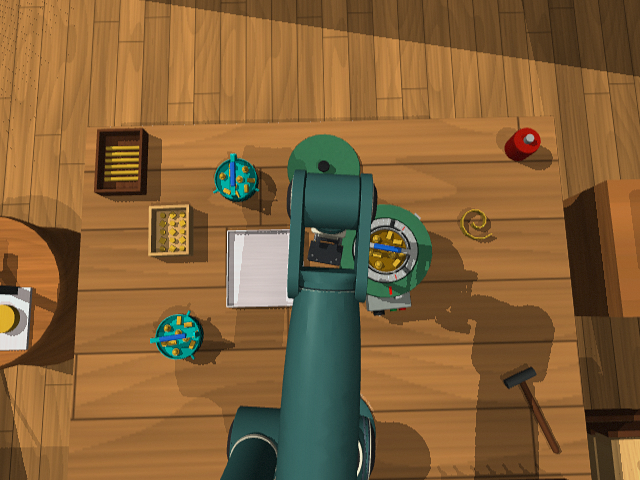

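View pics/s9c.png

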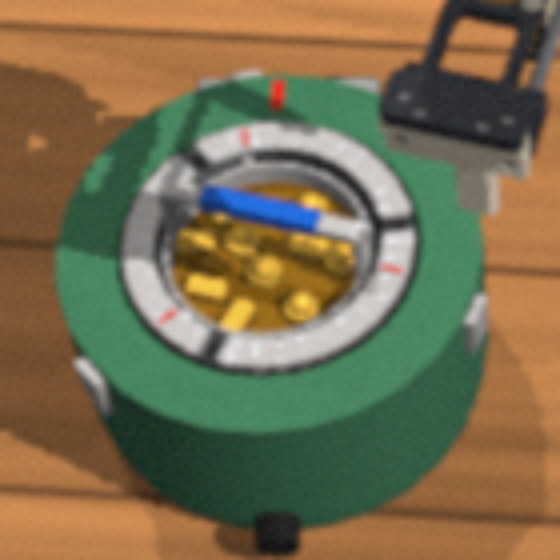

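```bash
python3 - <<'E'
from h import *
from scipy.optimize import least_squares
obs={}
for n,(x,y,w,h) in [("top",(360,225,60,60)),("scene",(215,195,70,40))]:
    im=cv2.imread(f"pics/{n}9.png");b,g,r=[im[:,:,i].astype(int) for i in range(3)]
    m=((b>120)&(g<110)&(r<80));mm=np.zeros_like(m);mm[y:y+h,x:x+w]=m[y:y+h,x:x+w];v,u=np.nonzero(mm)
    obs[n]=np.array([u.mean(),v.mean()]);print(n,obs[n],len(u),proj(n,(510.7,-171,189)).round(1))
f=lambda X:np.r_[proj("top",X)-obs["top"],proj("scene",X)-obs["scene"]]
s=least_squares(f,[510,-170,180]);print(s.x,s.fun.round(2)) 
E
```

```text
top [386.27419355 247.37096774] 124 [387.3 247.4]
scene [244.01960784 211.68627451] 102 [245.4 210.4]
[ 511.79730544 -171.99547606  184.9392467 ] [ 1.2  -0.16  1.07  0.06]
```

The grip triangulates to z≈185; hanging home its centre would be at 182 and its top at 189. It lies on the dryer axis, and the bystanders are where they were. Handing in.

```bash
python3 -c "
from workcell import arm
print(abs(arm.observe()['joint_velocities']).max());arm.hand_in()"
```

```text
0.02483127678029215
the job is handed in; nothing more can be done
```

The steel basket is hanging in the spin dryer with its studs in the locking notches, and the job was handed in at about 20.5 s of the 72 s allowed.

**What I did**
- I gripped the basket by its blue handle and lifted it clear of the tray.
- I carried it over the dryer, turned it so its studs matched the gaps seen in the cameras (one 38° counter-clockwise of the front), and lowered it through.
- The studs touched the ledge at a basket_mid height of about 139 mm, with about 7.5 N of contact. I held it there for the required time and eased off before twisting.
- I twisted it 25° clockwise to the red line and let it down into the notches. They took its weight at about 134 mm, and I then let go and moved the arm away.

**Last checks**
- **Release:** the force on the tool was near zero after opening, and the handle stood free between the jaws.
- **Final position:** two cameras put the handle at about z = 185 mm on the dryer's axis, which matches fully home. That reading cannot distinguish a millimetre or so.
- **Bystanders:** the lid, scroll and box looked unmoved to the eye; I did not measure them.
- **Disagreements:** the camera views differed by up to about 5 mm before the grasp. I relied on the wrist camera and on feel for the fit.

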